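# Snap two modules off their carrier rail and sort them

## Robot

A 6-joint arm with a two-finger parallel gripper is mounted at the origin on a cart in front of the work surface, level with it; the furniture and walls round the work are solid. World frame = base frame: x ahead of the robot, y to its left, z up, the work surface at z = 0. Lengths are in m, angles in rad, forces in N, time in s.
With the tool pointing down it reaches from about 0.3 to 0.875 m from the base axis. Payload 6.4 kg.
Tool frame: the origin (TCP) lies midway between the tips of the shut fingers; the grasp point (between the pads) lies 19 mm behind it (ctrl.pinch_z is the distance from the TCP to the grasp point, in m); z points along the fingers, y is the line along which they close (so a half turn about z gives the same grasp; the last joint's range is limited). The gripper opens to 85 mm and grips with 20 to 120 N. Pads are 22 mm wide; open, the fingers measure 114 mm over their backs; the gripper's body (76 mm by 85 mm) begins 54 mm behind the grasp point. The pads swing forward as they close: fully open they stand 13 mm farther back than shut.
Start: joints at [0.906, 0.181, 1.607, -0, 1.354, -0.206], TCP at [0.255, 0.516, 0.231] pointing down, gripper open.
Joint ranges: [-2.99, 2.99], [-0.89, 2.07], [0.3, 2.58], [-1.14, 4.28], [0, 2.63], [-3.12, 3.12]. Speed limits (rad/s): [2.57, 2.57, 3.01, 3.14, 3.14, 3.14].

## Interface

Orientations are given as a unit quaternion [w, x, y, z].
In Python, from bench import ctrl gives the robot as it stands.
- The arm moves only by the tool apply_moves, never from a script. Its argument "moves" is a list of rows, each an object with "jaw": the opening, from 0 (shut) to 1 (fully open); "offset": the shift along the tool's x, y, z in mm, a list of three; "rot": the turn, a rotation vector about the tool's x, y, z in degrees, a list of three. In form: [{"jaw": jaw, "offset": [dx, dy, dz], "rot": [ax, ay, az]}, ...]. A call has exactly 5 rows; each row shifts and turns the commanded pose from where the row before left it, along the tool's axes as they then stand; what a row does not reach is not made up. A row lasts 1/8 s, in which the tool goes at most 62.5 mm and 10.7 degrees, less where a joint would pass 70% of its speed; a pose out of reach is approached as far as the arm can. A call is refused whole if a number of a shift passes 62.5 or a number of a turn 10.7, either way. A call with a gripper value outside its range is refused whole. The fingers move at their own pace and stop on an object; the grip force is fixed at half the most. Time passes only in rows, so rows that do not move let the fingers close, or fill a call up. It gives the time, the measured TCP pose, the force, the opening and the grip force at its end, in the units of the state.
- ctrl.get_obs(): the state, without advancing time (a new reading comes with each control period).
- ctrl.camera(name): name is "scene" or "top" or "wrist"; returns (picture, depth): 480x640x3 uint8, red, green, blue; 480x640 float32, m along the optical axis (not along the pixel's ray), 0 where there is no reading.
- ctrl.camera_params(name): a dict with "K" (3x3 intrinsics, pixels), "cam_to_world" (4x4, takes a point from camera to world coordinates); the wrist camera has in their place "mount" (4x4, takes a point from camera to tool coordinates, whose origin is the TCP and whose axes are the flange's). Camera axes: x right, y down, z forward; pixel columns grow to the right and rows downward; lengths in m; the calibration is good to about 2 mm. A picture is of the moment at which its call begins: read the wrist's pose just before it. camera_params takes no time and is no camera call.
- ctrl.hand_in(): hands the job in; it is judged then, once.
Trained networks look in the newest picture that a camera, given by its name, has taken for a name from the list of things; names that differ only in an ending like _2 or _b are one class to them, and where a whole thing is asked for, a point or a joint stands for the part that bears it (a point fixed in the world has none). Each returns a list of dicts, best first, with "score" (0 to 1); they miss things now and then, are a little off and sometimes report something else, mostly with a low value. They report only what shows in the picture. A call takes as long as a camera call. They do not tell look-alikes from the thing itself.
- ctrl.outline_of(camera, target): "region" (480x640 bool, what is visible of it) and "position" ([column, row] in pixels, amid what is visible of it).
The state is a dict: "time_s": time; "q": joint angles; "dq": joint speeds; "joint_efforts": joint torques, N m; "eef_pos": TCP position; "eef_rot": TCP orientation; "wrist_force": force on the tool from outside, world axes, zero at the start; "torque": the same for the moment, N m; "opening": opening from 0.0 (shut) to 1.0 (fully open); "grasp_force": force on a finger pad.
Only numpy, scipy, OpenCV 4.12 (cv2) and the standard library are available. Lean on these libraries where they do the work, as an engineer would, in place of code of your own. Each camera call takes 0.05 s, during which the arm holds its last target. There are 200 camera calls.

## Task

Two electronic modules, one with cooling fins and one with a round barrel, are held by spring detents on the carrier rail. Push each one outward along the rail with the shut fingers or otherwise slide it until it snaps free and is off the end, then stand each one upright on the floor of the tray that already holds a module of its kind. Set them down without dropping or throwing them, keep the modules that are already in the trays standing there, and leave the pen, hex key, jar and spool where they are.

Things in the scene. Friction and masses are not known exactly. Their poses are not given: they have to be found in the camera images.
- rail: Metal carrier rail, fixed to the bench: two guides 210 mm long along own y, 78 mm wide (132 over the detent housings), 14 mm high, origin on the bench at its middle, z up; turned up to 0.2 rad from the robot's y. One module sits at own y = +77 mm, one at -77 mm (which is where varies), length along the rail. A module is off when its centre is over 147 mm from the middle along y.
- rail_mid (a point): Middle of the rail, 14 mm above the bench, axes as the rail. The guides' lips (44 mm apart) overlap the modules' feet: a module only slides outward along own y, off the nearer open end, not up. Between the bodies: a gap of 84 mm (4 mm plate on the bench). Spring plungers in the feet's sides: a push peaking at 12 to 18 N within the first 15 mm snaps one out, then it slides easily.
- finned_c (a point): Finned module on the rail: rectangular aluminium block with cooling fins, 70 long (own y) x 38 wide (x), on a grey foot 84 (y) x 50 (x, 57 over small ribs) x 8 high, standing on the bench; 66 mm high in all. Point at its centre, 33 mm above the underside; z up; the same after half a turn.
- barrel_c (a point): Barrel module on the rail: lying aluminium cylinder, diameter 38, 70 long (own y), axis 45 mm above the underside, on a grey pedestal 26 wide and a grey foot 84 (y) x 50 (x, 57 over small ribs) x 8 high, standing on the bench; 64 mm high in all. Point on its centre line, 33 mm above the underside; z up; the same after half a turn.
- finned: The finned module of the rail (whole thing), axes as finned_c, origin at the centre of its underside. 0.17 to 0.35 kg. Once off, it stands on the bench and can be gripped across its 38 mm width (own x), about 45 mm above the underside.
- barrel: The barrel module of the rail (whole thing), axes as barrel_c, origin at the centre of its underside. 0.17 to 0.35 kg. Once off, it stands on the bench and can be gripped across its 38 mm width (own x), 45 mm above the underside.
- tray_1: One of two identical shallow black trays, fixed to the bench: rim 127 x 177 mm outside, 25 mm high; floor inside 116 (own x) x 166 (own y), 2.4 mm above the bench. Origin on the bench under its middle, z up. Holds the old finned module near its -y end; the +y half is empty. The trays stand left and right, nearer the robot than the rail; which is left varies.
- tray_2: The other, identical black tray (inside 116 mm along own x, 166 mm along own y, floor 2.4 mm above the bench, rim 25 mm high, origin on the bench under its middle). Holds the old barrel module near its own -y end; the +y half is empty.
- old_finned_c (a point): A finned module like the one on the rail, standing loose in tray_1, about 42 mm from the tray's middle towards own -y, its length along the tray's own x. Point at its centre, 33 mm above its underside.
- old_barrel_c (a point): A barrel module like the one on the rail, standing loose in tray_2, about 42 mm from the tray's middle towards own -y, its length along the tray's own x. Point at its centre, 33 mm above its underside.
- bench_pen: A pen, 123 mm long, 10 mm thick, lying loose on the bench between the trays (bystander). Origin at the centre of its underside.
- key: A black hex key, 88 mm long, 5 mm thick, lying loose between the trays (bystander). Origin at the centre of its underside.
- jar: A small clear jar with a screw lid, 48 mm wide, 63 mm high, loose behind the rail (bystander). Origin at the centre of its underside.
- spool: A spool of wire, 58 mm wide, 42 mm high, loose behind the rail (bystander). Origin at the centre of its underside.
Mind the look-alikes: they are no part of the job. What is shaped like the barrel but orange or purple is not meant.

How it is judged:
On the way, in this order (a step that is already met when the one before it is completed fails the run):
1. one of the two modules is off the rail (((y of finned_c in the frame of rail above 0.145 m or y of finned_c in the frame of rail below -0.145 m or x of finned_c in the frame of rail below -0.06 m or x of finned_c in the frame of rail above 0.06 m or height (world z) of finned_c above 0.08 m) or (y of barrel_c in the frame of rail above 0.145 m or y of barrel_c in the frame of rail below -0.145 m or x of barrel_c in the frame of rail below -0.06 m or x of barrel_c in the frame of rail above 0.06 m or height (world z) of barrel_c above 0.08 m))), for 0.1 s.
2. both modules are off the rail ((y of finned_c in the frame of rail above 0.145 m or y of finned_c in the frame of rail below -0.145 m or x of finned_c in the frame of rail below -0.06 m or x of finned_c in the frame of rail above 0.06 m or height (world z) of finned_c above 0.08 m) and (y of barrel_c in the frame of rail above 0.145 m or y of barrel_c in the frame of rail below -0.145 m or x of barrel_c in the frame of rail below -0.06 m or x of barrel_c in the frame of rail above 0.06 m or height (world z) of barrel_c above 0.08 m)), for 0.1 s.
At the end, for the whole second after the job is handed in: The finned module stands in tray_1 and the barrel module in tray_2, each at rest flat on the tray floor (centre within the tray's inner walls and less than 41 mm above the bench, within 0.1 rad of upright), and the two modules that were in the trays still stand there in the same way (x of finned_c in the frame of tray_1 between -0.058 and 0.058 m and y of finned_c in the frame of tray_1 between -0.083 and 0.083 m and height (world z) of each of finned_c, barrel_c, old_finned_c, old_barrel_c below 0.041 m and angle between each of finned_c, barrel_c, old_finned_c, old_barrel_c's own z axis and vertical below 0.1 rad and x of barrel_c in the frame of tray_2 between -0.058 and 0.058 m and y of barrel_c in the frame of tray_2 between -0.083 and 0.083 m and x of old_finned_c in the frame of tray_1 between -0.058 and 0.058 m and y of old_finned_c in the frame of tray_1 between -0.083 and 0.083 m and x of old_barrel_c in the frame of tray_2 between -0.058 and 0.058 m and y of old_barrel_c in the frame of tray_2 between -0.083 and 0.083 m and linear speed of each of finned, barrel below 0.02 m/s); the robot touches nothing.
It fails at once if a module is dropped or thrown (moves faster than 0.9 m/s while no finger touches it) ((linear speed of finned above 0.9 m/s and contact force between the fingers and finned below 0.05 N) or (linear speed of barrel above 0.9 m/s and contact force between the fingers and barrel below 0.05 N)).
It fails at once if the pen, hex key, jar or spool is moved by more than 30 mm (distance of any of bench_pen, key, jar, spool from where it was at the start of the episode above 0.03 m).
It also fails if it takes over 72 s, if anything falls off the work surface, if the arm or the gripper's body presses on something with over 40 N, if the wrist force passes 120 N, or if a joint passes its speed limit or range.

## Working session

There is one attempt and no reset: what is moved stays moved. The work goes in short steps, Python scripts to look and compute and a tool call to move; the robot and the scene stay as the last step left them, time stands still between calls to the robot, and variables do not carry over. Pictures are saved under pics/ and viewed, at most 10 in all, crops included, and the job is handed in when it is done.

Besides the shell and the picture viewer there is one more tool, called after "Emit:" by a JSON object that holds its "fn" and its "kwargs", one argument or row to a line. apply_moves: Moves the arm, as the interface text tells. Its arguments: {"type":"object","properties":{"moves":{"type":"array"}},"required":["moves"]}

```bash
mkdir -p pics
cat > h.py <<'E'
import numpy as np, cv2
from scipy.spatial.transform import Rotation as R
from bench import ctrl
def pts(cam,d,mask):
    p=ctrl.camera_params(cam);K=p["K"];T=np.array(p["cam_to_world"])
    v,u=np.nonzero(mask&(d>0));z=d[v,u]
    P=np.c_[(u-K[0][2])/K[0][0]*z,(v-K[1][2])/K[1][1]*z,z]
    return P@T[:3,:3].T+T[:3,3]
def state():
    o=ctrl.get_obs();q=o["eef_rot"];r=R.from_quat([q[1],q[2],q[3],q[0]])
    print("t",o["time_s"],"pos",np.round(o["eef_pos"],4),"\n",np.round(r.as_matrix(),3),"open",o["opening"],"F",np.round(o["wrist_force"],1),"q",np.round(o["q"],2))
    return o,r
E
cat > a.py <<'E'
from h import *
state()
for c in ["top","scene"]:
    im,d=ctrl.camera(c);cv2.imwrite(f"pics/{c}0.png",im[...,::-1])
    for n in ["rail","finned","barrel","tray_1","old_finned_c","old_barrel_c","bench_pen","key","jar","spool"]:
        for r in ctrl.outline_of(c,n)[:4]:
            m=r["region"];P=pts(c,d,m)
            if len(P)<5: continue
            t=P[P[:,2]>np.percentile(P[:,2],95)-.012]
            rc=cv2.minAreaRect((t[:,:2]*1000).astype(np.float32))
            print(c,n,round(r["score"],2),np.round(r["position"]),"med",np.round(np.median(P,0),3),"z95",round(np.percentile(P[:,2],95),3),"rect",np.round(rc[0]),np.round(rc[1]),round(rc[2]))
E
python3 a.py
```

```text
t 0.0 pos [0.2543 0.5151 0.2304] 
 [[-0.897  0.443 -0.001]
 [ 0.443  0.897 -0.001]
 [ 0.    -0.002 -1.   ]] open 0.9994391501971439 F [ 0.2  0.3 -0. ] q [ 0.91  0.18  1.61  0.    1.35 -0.21]
top rail 0.56 [318. 263.] med [0.556 0.044 0.012] z95 0.019 rect [569.  44.] [208. 130.] 86
top finned 0.8 [288. 256.] med [0.57  0.118 0.057] z95 0.07 rect [574. 120.] [70. 40.] 85
top barrel 0.96 [344. 261.] med [ 0.557 -0.031  0.057] z95 0.067 rect [563. -33.] [70. 37.] 85
top barrel 0.95 [462. 262.] med [ 0.559 -0.348  0.054] z95 0.067 rect [ 565. -356.] [35. 72.] 40
top barrel 0.83 [172. 321.] med [0.382 0.422 0.055] z95 0.066 rect [385. 430.] [68. 35.] 48
top barrel 0.8 [263. 210.] med [0.692 0.198 0.053] z95 0.066 rect [700. 200.] [70. 35.] 59
top tray_1 0.84 [426. 322.] med [ 0.398 -0.263  0.004] z95 0.027 rect [ 392. -242.] [127. 178.] 9
top tray_1 0.83 [248. 316.] med [0.401 0.22  0.004] z95 0.027 rect [398. 204.] [176. 127.] 81
top old_finned_c 0.56 [272. 322.] med [0.386 0.158 0.049] z95 0.072 rect [391. 159.] [39. 69.] 82
top old_barrel_c 0.78 [406. 328.] med [ 0.379 -0.197  0.058] z
[... 967 characters left out ...]
 205.] [186. 126.] 81
scene tray_1 0.69 [296. 350.] med [ 0.4   -0.266  0.006] z95 0.027 rect [ 395. -241.] [129. 180.] 9
scene old_finned_c 0.85 [212. 247.] med [0.389 0.144 0.051] z95 0.071 rect [393. 159.] [45. 70.] 81
scene old_barrel_c 0.71 [273. 326.] med [ 0.38  -0.215  0.037] z95 0.067 rect [ 385. -207.] [70. 31.] 5
scene bench_pen 0.68 [250. 282.] med [0.422 0.012 0.008] z95 0.012 rect [427.  13.] [ 15. 118.] 84
scene key 0.66 [238. 296.] med [ 0.38  -0.029  0.005] z95 0.008 rect [376. -29.] [84. 23.] 28
scene key 0.58 [373. 232.] med [0.79  0.054 0.04 ] z95 0.066 rect [798.  68.] [49. 44.] 74
scene jar 0.71 [376. 231.] med [0.789 0.054 0.041] z95 0.066 rect [798.  68.] [49. 44.] 74
```

View pics/top0.png

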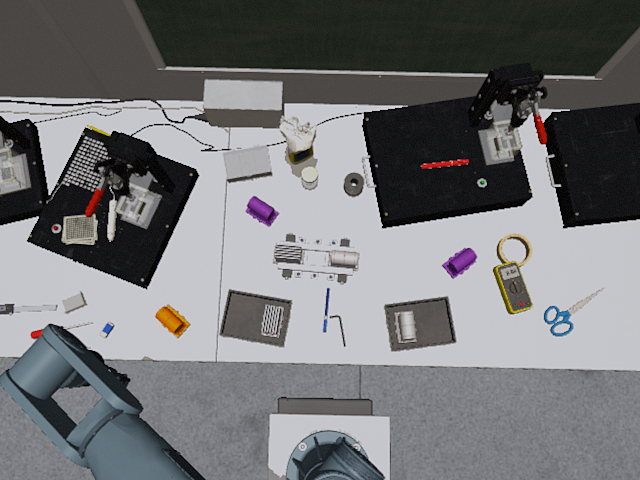

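View pics/scene0.png

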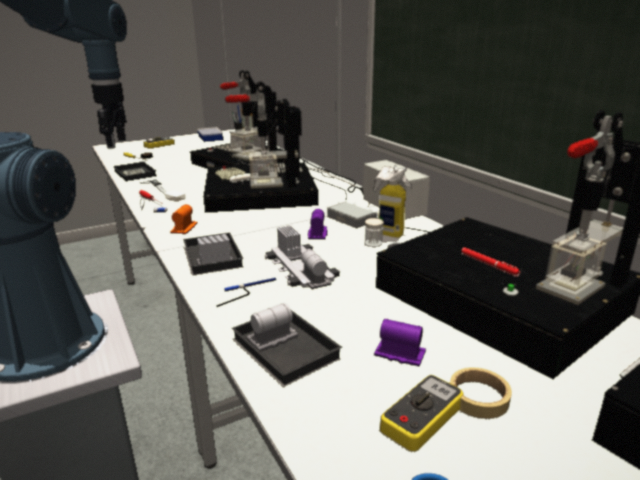

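The top view shows the finned module at (288,254) and the barrel at (344,258) on the rail. Tray_1 (left) has its old finned module at (272,322), and tray_2 (right) has its old barrel at (406,328). The free halves are at about (235,312) and (435,320). The orange barrel at (172,321) and the purple ones at (263,210) and (460,262) are look-alikes, so I'll ignore them. My plan is to grip each module across its width, slide it out along the rail, then place it in its tray.

```bash
cat >> h.py <<'E'
def plan(pos,yaw,n,start=None):
    """rows from current pose to world pos (m), tool-y yaw (deg), tool down"""
    o,r=state()
    M=r.as_matrix();p=np.array(o["eef_pos"])
    y0=np.degrees(np.arctan2(M[1,1],M[0,1]))
    dy=(yaw-y0+180)%360-180; d=(np.array(pos)-p)/n*1000
    print("yaw",round(y0,1),"dyaw",round(dy,1),"dpos/row",np.round(d,1),"wz",round(-dy/n,2))
    for k in range(n):
        a=np.radians(y0+dy*k/n);ty=np.array([np.cos(a),np.sin(a),0]);tx=np.array([-np.sin(a),np.cos(a),0])
        # tool z down: x = y cross z
        tx=np.cross(ty,[0,0,-1])
        print([round(float(tx@d),1),round(float(ty@d),1),round(float(-d[2]),1)])
E
python3 -c "
from h import *
plan([.574,.12,.17],-4.4,15)"
```

```text
t 1.1 pos [0.2546 0.5155 0.2313] 
 [[-0.897  0.443 -0.   ]
 [ 0.443  0.897 -0.   ]
 [ 0.    -0.    -1.   ]] open 0.9969412603108989 F [-0.6  0.   0.4] q [ 0.91  0.18  1.61  0.    1.35 -0.21]
yaw 63.7 dyaw -68.1 dpos/row [ 21.3 -26.4  -4.1] wz 4.54
[-30.8, -14.2, 4.1]
[-31.8, -11.7, 4.1]
[-32.6, -9.2, 4.1]
[-33.2, -6.6, 4.1]
[-33.7, -3.9, 4.1]
[-33.9, -1.2, 4.1]
[-33.9, 1.4, 4.1]
[-33.6, 4.1, 4.1]
[-33.2, 6.8, 4.1]
[-32.6, 9.4, 4.1]
[-31.7, 11.9, 4.1]
[-30.7, 14.4, 4.1]
[-29.4, 16.8, 4.1]
[-28.0, 19.1, 4.1]
[-26.4, 21.2, 4.1]
```

Emit:
{"fn": "apply_moves", "kwargs": {
  "moves": [
    {"jaw":1,"offset":[-31,-14,4],"rot":[0,0,4.5]},
    {"jaw":1,"offset":[-32,-12,4],"rot":[0,0,4.5]},
    {"jaw":1,"offset":[-32.5,-9,4],"rot":[0,0,4.5]},
    {"jaw":1,"offset":[-33,-6.5,4],"rot":[0,0,4.5]},
    {"jaw":1,"offset":[-33.5,-4,4],"rot":[0,0,4.5]}
  ]
}}

```text
time_s: 1.72
eef_pos: [0.3619, 0.3832, 0.2113]
eef_rot: [0.0, 0.414, 0.91, 0.0]
wrist_force: [-0.0, 0.2, 0.5]
opening: 1.002
grasp_force: 0.0
```

Emit:
{"fn": "apply_moves", "kwargs": {
  "moves": [
    {"jaw":1,"offset":[-34,-1,4],"rot":[0,0,4.5]},
    {"jaw":1,"offset":[-34,1.5,4],"rot":[0,0,4.5]},
    {"jaw":1,"offset":[-33.5,4,4],"rot":[0,0,4.5]},
    {"jaw":1,"offset":[-33,7,4],"rot":[0,0,4.5]},
    {"jaw":1,"offset":[-32.5,9.5,4],"rot":[0,0,4.5]}
  ]
}}

```text
time_s: 2.35
eef_pos: [0.4695, 0.2523, 0.1913]
eef_rot: [0.0, 0.584, 0.812, 0.0]
wrist_force: [1.0, 0.6, -0.3]
opening: 0.998
grasp_force: 0.0
```

Emit:
{"fn": "apply_moves", "kwargs": {
  "moves": [
    {"jaw":1,"offset":[-32,12,4],"rot":[0,0,4.5]},
    {"jaw":1,"offset":[-31,14.5,4],"rot":[0,0,4.5]},
    {"jaw":1,"offset":[-29.5,17,4],"rot":[0,0,4.5]},
    {"jaw":1,"offset":[-28,19,4],"rot":[0,0,4.5]},
    {"jaw":1,"offset":[-26,21,4],"rot":[0,0,4.5]}
  ]
}}

```text
time_s: 2.98
eef_pos: [0.5773, 0.1212, 0.1712]
eef_rot: [0.0, 0.731, 0.682, 0.0]
wrist_force: [-0.2, 0.3, -0.3]
opening: 0.999
grasp_force: 0.0
```

Emit:
{"fn": "apply_moves", "kwargs": {
  "moves": [
    {"jaw":1,"offset":[0,0,0],"rot":[0,0,0]},
    {"jaw":1,"offset":[0,0,0],"rot":[0,0,0]},
    {"jaw":1,"offset":[0,0,0],"rot":[0,0,0]},
    {"jaw":1,"offset":[0,0,0],"rot":[0,0,0]},
    {"jaw":1,"offset":[0,0,0],"rot":[0,0,0]}
  ]
}}

```text
time_s: 3.6
eef_pos: [0.5764, 0.1226, 0.1715]
eef_rot: [0.0, 0.73, 0.684, 0.0]
wrist_force: [-0.2, 0.2, 0.0]
opening: 0.997
grasp_force: 0.0
```

```bash
cat > w.py <<'E'
from h import *
import sys
def look(targets,name):
    o,r=state()
    im,d=ctrl.camera("wrist");cv2.imwrite(f"pics/{name}.png",im[...,::-1])
    p=ctrl.camera_params("wrist");K=p["K"];T=np.eye(4);T[:3,:3]=r.as_matrix();T[:3,3]=o["eef_pos"];T=T@np.array(p["mount"])
    for n in targets:
        for q in ctrl.outline_of("wrist",n)[:2]:
            v,u=np.nonzero(q["region"]&(d>0));z=d[v,u]
            P=np.c_[(u-K[0][2])/K[0][0]*z,(v-K[1][2])/K[1][1]*z,z]@T[:3,:3].T+T[:3,3]
            if len(P)<9: continue
            h=np.percentile(P[:,2],95);t=P[P[:,2]>h-.012];rc=cv2.minAreaRect((t[:,:2]*1000).astype(np.float32))
            print(n,round(q["score"],2),np.round(q["position"]),"z95",round(h,3),"rect",np.round(rc[0],1),np.round(rc[1]),round(rc[2],1))
look(sys.argv[2:],sys.argv[1])
E
python3 w.py w1 finned barrel rail
```

```text
t 3.6 pos [0.5764 0.1226 0.1715] 
 [[ 0.065  0.998  0.   ]
 [ 0.998 -0.065  0.   ]
 [ 0.     0.    -1.   ]] open 0.9968845609158584 F [-0.2  0.2  0. ] q [0.01 0.27 1.63 0.   1.25 0.07]
finned 0.92 [315. 224.] z95 0.066 rect [577.5 122.9] [70. 38.] 86.0
barrel 0.93 [495.  95.] z95 0.063 rect [703.5 202.9] [70. 36.] 58.1
barrel 0.62 [312. 387.] z95 0.063 rect [571.8  54.5] [158.  35.] 87.0
rail 0.92 [310. 310.] z95 0.014 rect [572.2  47.2] [208. 132.] 86.0
```

Emit:
{"fn": "apply_moves", "kwargs": {
  "moves": [
    {"jaw":1,"offset":[0,1,29],"rot":[0,0,0.3]},
    {"jaw":1,"offset":[0,0,29],"rot":[0,0,0]},
    {"jaw":1,"offset":[0,0,29],"rot":[0,0,0]},
    {"jaw":1,"offset":[0,0,29],"rot":[0,0,0]},
    {"jaw":1,"offset":[0,0,28.5],"rot":[0,0,0]}
  ]
}}

```text
time_s: 4.42
eef_pos: [0.5777, 0.1221, 0.0259]
eef_rot: [0.0, 0.732, 0.681, 0.0]
wrist_force: [0.1, 0.9, -0.7]
opening: 1.001
grasp_force: 0.0
```

Emit:
{"fn": "apply_moves", "kwargs": {
  "moves": [
    {"jaw":0.3,"offset":[0,0,0],"rot":[0,0,0]},
    {"jaw":0.2,"offset":[0,0,0],"rot":[0,0,0]},
    {"jaw":0.2,"offset":[0,0,0],"rot":[0,0,0]},
    {"jaw":0.2,"offset":[0,0,0],"rot":[0,0,0]},
    {"jaw":0.2,"offset":[0,0,0],"rot":[0,0,0]}
  ]
}}

```text
time_s: 5.05
eef_pos: [0.5784, 0.1222, 0.0285]
eef_rot: [0.001, 0.732, 0.682, 0.001]
wrist_force: [-2.5, 0.2, 6.2]
opening: 0.438
grasp_force: 61.4
```

```bash
python3 -c "
from h import *
state(); print(ctrl.get_obs()['grasp_force'])"
```

```text
t 5.05 pos [0.5784 0.1222 0.0285] 
 [[ 0.071  0.997  0.002]
 [ 0.997 -0.071  0.   ]
 [ 0.     0.002 -1.   ]] open 0.43825313842784697 F [-2.5  0.2  6.2] q [ 0.01  0.47  1.69 -0.    0.98  0.08]
61.38243019580841
```

Emit:
{"fn": "apply_moves", "kwargs": {
  "moves": [
    {"jaw":0.2,"offset":[7,0,0],"rot":[0,0,0]},
    {"jaw":0.2,"offset":[7,0,0],"rot":[0,0,0]},
    {"jaw":0.2,"offset":[7,0,0],"rot":[0,0,0]},
    {"jaw":0.2,"offset":[7,0,0],"rot":[0,0,0]},
    {"jaw":0.2,"offset":[7,0,0],"rot":[0,0,0]}
  ]
}}

```text
time_s: 5.68
eef_pos: [0.581, 0.1555, 0.0287]
eef_rot: [0.001, 0.732, 0.681, -0.0]
wrist_force: [-4.3, -7.5, 7.5]
opening: 0.434
grasp_force: 61.7
```

Emit:
{"fn": "apply_moves", "kwargs": {
  "moves": [
    {"jaw":0.2,"offset":[11,0,0],"rot":[0,0,0]},
    {"jaw":0.2,"offset":[11,0,0],"rot":[0,0,0]},
    {"jaw":0.2,"offset":[11,0,0],"rot":[0,0,0]},
    {"jaw":0.2,"offset":[11,0,0],"rot":[0,0,0]},
    {"jaw":0.2,"offset":[11,0,0],"rot":[0,0,0]}
  ]
}}

```text
time_s: 6.3
eef_pos: [0.5858, 0.2117, 0.0286]
eef_rot: [0.002, 0.732, 0.682, 0.001]
wrist_force: [-0.2, -5.9, 6.6]
opening: 0.44
grasp_force: 61.5
```

```bash
python3 w.py w2 finned rail
python3 - <<'E'
from h import *
im,d=ctrl.camera("top");P=pts("top",d,np.ones_like(d,bool)) 
cv2.imwrite("pics/top1.png",cv2.resize(im[190:340,220:440,::-1],None,fx=3,fy=3))
for r in ctrl.outline_of("top","finned")[:3]:
    P=pts("top",d,r["region"]);print(r["score"],np.round(r["position"]),np.round(np.median(P,0),3))
E
```

```text
t 6.3 pos [0.5858 0.2117 0.0286] 
 [[ 0.071  0.997  0.004]
 [ 0.997 -0.071 -0.001]
 [-0.001  0.004 -1.   ]] open 0.4397133630643895 F [-0.2 -5.9  6.6] q [ 0.16  0.52  1.6  -0.    1.01  0.23]
finned 0.78 [315. 306.] z95 0.066 rect [585.8 216. ] [64. 40.] 85.6
0.72 [328. 312.] [0.417 0.013 0.009]
```

View pics/w2.png

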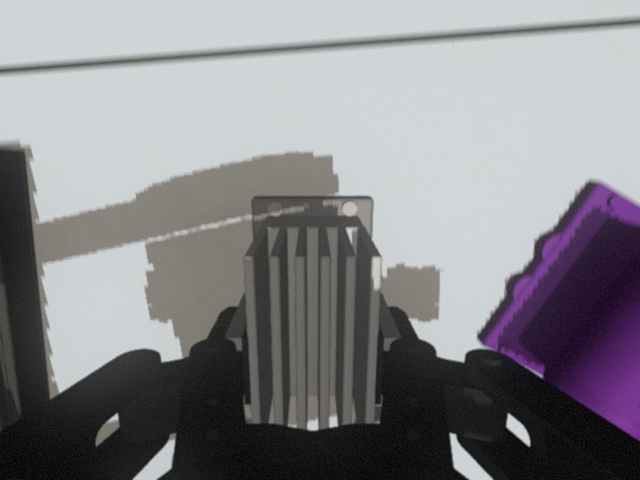

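The module is held squarely between the fingers at (315,306), clear of the rail. The purple look-alike stays to the right. Lifting.

Emit:
{"fn": "apply_moves", "kwargs": {
  "moves": [
    {"jaw":0.2,"offset":[0,0,-10],"rot":[0,0,0]},
    {"jaw":0.2,"offset":[0,0,-25],"rot":[0,0,0]},
    {"jaw":0.2,"offset":[0,0,-30],"rot":[0,0,0]},
    {"jaw":0.2,"offset":[0,0,-30],"rot":[0,0,0]},
    {"jaw":0.2,"offset":[0,0,-10],"rot":[0,0,0]}
  ]
}}

```text
time_s: 7.18
eef_pos: [0.585, 0.2122, 0.134]
eef_rot: [0.001, 0.732, 0.681, 0.001]
wrist_force: [0.7, -0.0, -2.6]
opening: 0.437
grasp_force: 60.7
```

```bash
python3 -c "
from h import *
plan([.407,.2475,.13],81,15)"
```

```text
t 7.175 pos [0.585  0.2122 0.134 ] 
 [[ 0.071  0.997  0.003]
 [ 0.997 -0.071  0.001]
 [ 0.001  0.003 -1.   ]] open 0.4374632745186343 F [ 0.7 -0.  -2.6] q [0.16 0.38 1.57 0.   1.19 0.23]
yaw -4.1 dyaw 85.1 dpos/row [-11.9   2.4  -0.3] wz -5.67
[1.5, -12.0, 0.3]
[2.7, -11.8, 0.3]
[3.8, -11.5, 0.3]
[5.0, -11.0, 0.3]
[6.0, -10.5, 0.3]
[7.0, -9.8, 0.3]
[8.0, -9.1, 0.3]
[8.8, -8.3, 0.3]
[9.6, -7.4, 0.3]
[10.3, -6.4, 0.3]
[10.9, -5.3, 0.3]
[11.3, -4.2, 0.3]
[11.7, -3.1, 0.3]
[11.9, -1.9, 0.3]
[12.1, -0.7, 0.3]
```

Emit:
{"fn": "apply_moves", "kwargs": {
  "moves": [
    {"jaw":0.2,"offset":[1.5,-12,0],"rot":[0,0,-5.7]},
    {"jaw":0.2,"offset":[2.5,-12,0],"rot":[0,0,-5.7]},
    {"jaw":0.2,"offset":[4,-11.5,0],"rot":[0,0,-5.7]},
    {"jaw":0.2,"offset":[5,-11,0],"rot":[0,0,-5.7]},
    {"jaw":0.2,"offset":[6,-10.5,0],"rot":[0,0,-5.7]}
  ]
}}

```text
time_s: 7.8
eef_pos: [0.5231, 0.2235, 0.1306]
eef_rot: [-0.001, 0.54, 0.841, -0.001]
wrist_force: [-0.5, -0.0, -1.7]
opening: 0.44
grasp_force: 60.7
```

Emit:
{"fn": "apply_moves", "kwargs": {
  "moves": [
    {"jaw":0.2,"offset":[7,-10,0],"rot":[0,0,-5.7]},
    {"jaw":0.2,"offset":[8,-9,0],"rot":[0,0,-5.7]},
    {"jaw":0.2,"offset":[9,-8,0],"rot":[0,0,-5.7]},
    {"jaw":0.2,"offset":[9.5,-7.5,0],"rot":[0,0,-5.7]},
    {"jaw":0.2,"offset":[10,-6.5,0],"rot":[0,0,-5.7]}
  ]
}}

```text
time_s: 8.43
eef_pos: [0.4639, 0.2349, 0.1307]
eef_rot: [-0.001, 0.316, 0.949, -0.0]
wrist_force: [-0.4, -0.5, -1.9]
opening: 0.438
grasp_force: 60.7
```

Emit:
{"fn": "apply_moves", "kwargs": {
  "moves": [
    {"jaw":0.2,"offset":[11,-5,0],"rot":[0,0,-5.7]},
    {"jaw":0.2,"offset":[11.5,-4,0],"rot":[0,0,-5.7]},
    {"jaw":0.2,"offset":[11.5,-3,0],"rot":[0,0,-5.5]},
    {"jaw":0.2,"offset":[12,-2,0],"rot":[0,0,-5.5]},
    {"jaw":0.2,"offset":[12,-0.5,0],"rot":[0,0,-5.5]}
  ]
}}

```text
time_s: 9.05
eef_pos: [0.4049, 0.2472, 0.1308]
eef_rot: [-0.001, 0.079, 0.997, -0.0]
wrist_force: [0.3, -0.1, -3.0]
opening: 0.435
grasp_force: 60.7
```

```bash
python3 w.py w3 tray_1 finned; python3 -c "
from h import *
plan([.407,.2475,.032],81,10)"
```

```text
t 9.05 pos [0.4049 0.2472 0.1308] 
 [[-0.988  0.157 -0.002]
 [ 0.157  0.988 -0.   ]
 [ 0.002 -0.001 -1.   ]] open 0.4348605716274129 F [ 0.3 -0.1 -3. ] q [ 0.3   0.08  1.94  0.    1.12 -1.12]
tray_1 0.8 [239. 174.] z95 0.025 rect [400.4 205.2] [177. 127.] 81.2
finned 0.65 [313. 306.] z95 0.168 rect [401.7 248.3] [38. 63.] 81.2
t 9.2 pos [0.4053 0.2473 0.1311] 
 [[-0.987  0.161 -0.001]
 [ 0.161  0.987 -0.   ]
 [ 0.001 -0.001 -1.   ]] open 0.43960628573703925 F [ 0.7  0.  -2.5] q [ 0.3   0.08  1.94  0.    1.12 -1.11]
yaw 80.8 dyaw 0.2 dpos/row [ 0.2  0.  -9.9] wz -0.02
[-0.2, 0.0, 9.9]
[-0.2, 0.0, 9.9]
[-0.2, 0.0, 9.9]
[-0.2, 0.0, 9.9]
[-0.2, 0.0, 9.9]
[-0.2, 0.0, 9.9]
[-0.2, 0.0, 9.9]
[-0.2, 0.0, 9.9]
[-0.2, 0.0, 9.9]
[-0.2, 0.0, 9.9]
```

View pics/w3.png

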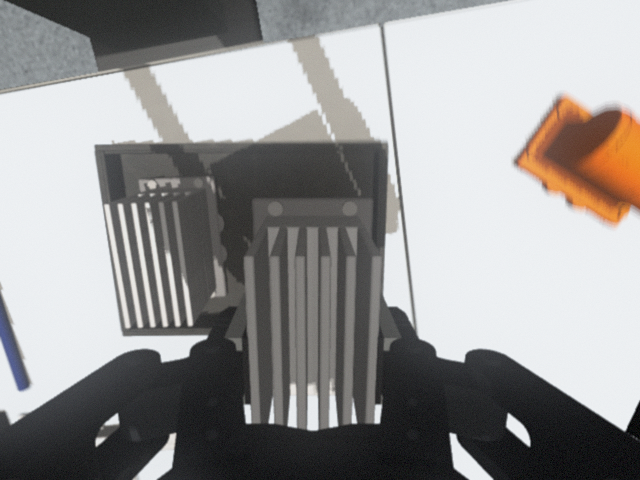

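The module hangs at (313,306) over the empty half of tray_1 (outline centre about (239,174)). The old finned module stands at (165,255), clear of it. Lowering.

Emit:
{"fn": "apply_moves", "kwargs": {
  "moves": [
    {"jaw":0.2,"offset":[-1,0,17],"rot":[0,0,0]},
    {"jaw":0.2,"offset":[-0.5,0,17],"rot":[0,0,0]},
    {"jaw":0.2,"offset":[0,0,17],"rot":[0,0,0]},
    {"jaw":0.2,"offset":[0,0,17],"rot":[0,0,0]},
    {"jaw":0.2,"offset":[0,0,14],"rot":[0,0,0]}
  ]
}}

```text
time_s: 9.82
eef_pos: [0.4079, 0.2469, 0.0488]
eef_rot: [-0.0, 0.081, 0.997, -0.0]
wrist_force: [0.6, 0.7, -2.2]
opening: 0.435
grasp_force: 60.7
```

Emit:
{"fn": "apply_moves", "kwargs": {
  "moves": [
    {"jaw":0.2,"offset":[0,0,8],"rot":[0,0,0]},
    {"jaw":0.2,"offset":[0,0,5],"rot":[0,0,0]},
    {"jaw":0.2,"offset":[0,0,2.5],"rot":[0,0,0]},
    {"jaw":0.2,"offset":[0,0,1.5],"rot":[0,0,0]},
    {"jaw":0.2,"offset":[0,0,1],"rot":[0,0,0]}
  ]
}}

```text
time_s: 10.45
eef_pos: [0.408, 0.2472, 0.032]
eef_rot: [0.0, 0.08, 0.997, 0.0]
wrist_force: [-0.4, 1.2, -2.8]
opening: 0.437
grasp_force: 60.7
```

Emit:
{"fn": "apply_moves", "kwargs": {
  "moves": [
    {"jaw":0.2,"offset":[0,0,0.7],"rot":[0,0,0]},
    {"jaw":0.2,"offset":[0,0,0.7],"rot":[0,0,0]},
    {"jaw":0.2,"offset":[0,0,0.5],"rot":[0,0,0]},
    {"jaw":0.2,"offset":[0,0,0],"rot":[0,0,0]},
    {"jaw":0.2,"offset":[0,0,0],"rot":[0,0,0]}
  ]
}}

```text
time_s: 11.08
eef_pos: [0.4079, 0.2472, 0.031]
eef_rot: [0.0, 0.08, 0.997, -0.0]
wrist_force: [-4.0, -1.7, 10.5]
opening: 0.436
grasp_force: 62.3
```

Emit:
{"fn": "apply_moves", "kwargs": {
  "moves": [
    {"jaw":0.6,"offset":[0,0,0],"rot":[0,0,0]},
    {"jaw":0.8,"offset":[0,0,0],"rot":[0,0,0]},
    {"jaw":0.8,"offset":[0,0,0],"rot":[0,0,0]},
    {"jaw":0.8,"offset":[0,0,0],"rot":[0,0,0]},
    {"jaw":0.8,"offset":[0,0,-5],"rot":[0,0,0]}
  ]
}}

```text
time_s: 11.7
eef_pos: [0.4073, 0.247, 0.0347]
eef_rot: [-0.001, 0.08, 0.997, -0.0]
wrist_force: [0.3, 0.7, -0.6]
opening: 0.801
grasp_force: 0.0
```

Emit:
{"fn": "apply_moves", "kwargs": {
  "moves": [
    {"jaw":0.9,"offset":[0,0,-20],"rot":[0,0,0]},
    {"jaw":1,"offset":[0,0,-30],"rot":[0,0,0]},
    {"jaw":1,"offset":[0,0,-35],"rot":[0,0,0]},
    {"jaw":1,"offset":[0,0,-35],"rot":[0,0,0]},
    {"jaw":1,"offset":[0,0,-20],"rot":[0,0,0]}
  ]
}}

```text
time_s: 12.32
eef_pos: [0.4085, 0.2474, 0.1773]
eef_rot: [0.001, 0.08, 0.997, 0.001]
wrist_force: [0.5, 1.2, 0.4]
opening: 0.997
grasp_force: 0.0
```

```bash
python3 w.py w4 tray_1 finned; python3 -c "
from h import *
plan([.566,-.030,.175],-4,15)"
```

```text
t 12.325 pos [0.4085 0.2474 0.1773] 
 [[-0.987  0.16   0.003]
 [ 0.16   0.987  0.001]
 [-0.003  0.001 -1.   ]] open 0.9970550148097256 F [0.5 1.2 0.4] q [ 0.3   0.02  1.9  -0.    1.22 -1.12]
tray_1 0.7 [262. 204.] z95 0.025 rect [400.7 205.3] [177. 127.] 80.9
finned 0.81 [314. 221.] z95 0.068 rect [408.2 247.5] [38. 70.] 80.8
t 12.475 pos [0.4084 0.2473 0.176 ] 
 [[-0.987  0.16   0.003]
 [ 0.16   0.987  0.001]
 [-0.002  0.001 -1.   ]] open 1.00212046396679 F [ 0.4  0.7 -0.1] q [ 0.3   0.02  1.9  -0.    1.22 -1.12]
yaw 80.8 dyaw -84.8 dpos/row [ 10.5 -18.5  -0.1] wz 5.65
[-13.3, -16.6, 0.1]
[-14.9, -15.2, 0.1]
[-16.3, -13.6, 0.1]
[-17.6, -12.0, 0.1]
[-18.7, -10.2, 0.1]
[-19.6, -8.3, 0.1]
[-20.3, -6.3, 0.1]
[-20.8, -4.3, 0.1]
[-21.1, -2.2, 0.1]
[-21.3, -0.1, 0.1]
[-21.2, 2.0, 0.1]
[-20.9, 4.1, 0.1]
[-20.4, 6.1, 0.1]
[-19.7, 8.1, 0.1]
[-18.8, 10.0, 0.1]
```

Finned module is standing in tray_1 (top at 68 mm, right for a module on the tray floor). Now for the barrel.

Emit:
{"fn": "apply_moves", "kwargs": {
  "moves": [
    {"jaw":1,"offset":[-13,-16.5,0],"rot":[0,0,5.7]},
    {"jaw":1,"offset":[-15,-15,0],"rot":[0,0,5.7]},
    {"jaw":1,"offset":[-16.5,-13.5,0],"rot":[0,0,5.7]},
    {"jaw":1,"offset":[-17.5,-12,0],"rot":[0,0,5.7]},
    {"jaw":1,"offset":[-18.5,-10,0],"rot":[0,0,5.7]}
  ]
}}

```text
time_s: 13.1
eef_pos: [0.4593, 0.1544, 0.1732]
eef_rot: [-0.001, 0.325, 0.946, -0.001]
wrist_force: [-0.4, 0.8, 0.2]
opening: 0.997
grasp_force: 0.0
```

Emit:
{"fn": "apply_moves", "kwargs": {
  "moves": [
    {"jaw":1,"offset":[-19.5,-8.5,0],"rot":[0,0,5.7]},
    {"jaw":1,"offset":[-20.5,-6.5,0],"rot":[0,0,5.7]},
    {"jaw":1,"offset":[-21,-4.5,0],"rot":[0,0,5.7]},
    {"jaw":1,"offset":[-21,-2,0],"rot":[0,0,5.6]},
    {"jaw":1,"offset":[-21.5,0,0],"rot":[0,0,5.6]}
  ]
}}

```text
time_s: 13.72
eef_pos: [0.5114, 0.0613, 0.1731]
eef_rot: [-0.001, 0.546, 0.838, -0.001]
wrist_force: [0.1, 1.0, 0.5]
opening: 1.003
grasp_force: 0.0
```

Emit:
{"fn": "apply_moves", "kwargs": {
  "moves": [
    {"jaw":1,"offset":[-21,2,0],"rot":[0,0,5.6]},
    {"jaw":1,"offset":[-21,4,0],"rot":[0,0,5.6]},
    {"jaw":1,"offset":[-20.5,6,0],"rot":[0,0,5.6]},
    {"jaw":1,"offset":[-19.5,8,0],"rot":[0,0,5.6]},
    {"jaw":1,"offset":[-19,10,0],"rot":[0,0,5.6]}
  ]
}}

```text
time_s: 14.35
eef_pos: [0.5635, -0.0312, 0.1729]
eef_rot: [-0.001, 0.732, 0.681, -0.001]
wrist_force: [-0.2, 0.4, -0.9]
opening: 1.001
grasp_force: 0.0
```

Emit:
{"fn": "apply_moves", "kwargs": {
  "moves": [
    {"jaw":1,"offset":[0,0,0],"rot":[0,0,0]},
    {"jaw":1,"offset":[0,0,0],"rot":[0,0,0]},
    {"jaw":1,"offset":[0,0,0],"rot":[0,0,0]},
    {"jaw":1,"offset":[0,0,0],"rot":[0,0,0]},
    {"jaw":1,"offset":[0,0,0],"rot":[0,0,0]}
  ]
}}

```text
time_s: 14.98
eef_pos: [0.5642, -0.0305, 0.175]
eef_rot: [0.0, 0.731, 0.682, 0.0]
wrist_force: [0.1, -0.3, -0.1]
opening: 0.999
grasp_force: 0.0
```

```bash
python3 w.py w5 barrel rail
```

```text
t 14.975 pos [ 0.5642 -0.0305  0.175 ] 
 [[ 0.069  0.998  0.   ]
 [ 0.998 -0.069 -0.   ]
 [-0.     0.    -1.   ]] open 0.9990619720623096 F [ 0.1 -0.3 -0.1] q [-0.26  0.21  1.69  0.    1.24 -0.2 ]
barrel 0.8 [316. 229.] z95 0.064 rect [566.8 -30.6] [70. 36.] 85.9
barrel 0.43 [ 72. 475.] z95 0.067 rect [ 438.4 -125.5] [236.  25.] 47.6
```

Emit:
{"fn": "apply_moves", "kwargs": {
  "moves": [
    {"jaw":1,"offset":[0,2.5,30],"rot":[0,0,0]},
    {"jaw":1,"offset":[0,0,30],"rot":[0,0,0]},
    {"jaw":1,"offset":[0,0,30],"rot":[0,0,0]},
    {"jaw":1,"offset":[0,0,30],"rot":[0,0,0]},
    {"jaw":1,"offset":[0,0,29],"rot":[0,0,0]}
  ]
}}

```text
time_s: 15.75
eef_pos: [0.5668, -0.0311, 0.025]
eef_rot: [0.0, 0.731, 0.682, 0.0]
wrist_force: [-0.4, 0.9, 0.6]
opening: 0.999
grasp_force: 0.0
```

Emit:
{"fn": "apply_moves", "kwargs": {
  "moves": [
    {"jaw":0.3,"offset":[0,0,0],"rot":[0,0,0]},
    {"jaw":0.2,"offset":[0,0,0],"rot":[0,0,0]},
    {"jaw":0.2,"offset":[0,0,0],"rot":[0,0,0]},
    {"jaw":0.2,"offset":[0,0,0],"rot":[0,0,0]},
    {"jaw":0.2,"offset":[0,0,0],"rot":[0,0,0]}
  ]
}}

```text
time_s: 16.38
eef_pos: [0.5677, -0.0313, 0.0278]
eef_rot: [0.001, 0.731, 0.682, 0.001]
wrist_force: [-3.2, 0.8, 6.7]
opening: 0.424
grasp_force: 59.8
```

Emit:
{"fn": "apply_moves", "kwargs": {
  "moves": [
    {"jaw":0.2,"offset":[-7,0,0],"rot":[0,0,0]},
    {"jaw":0.2,"offset":[-7,0,0],"rot":[0,0,0]},
    {"jaw":0.2,"offset":[-7,0,0],"rot":[0,0,0]},
    {"jaw":0.2,"offset":[-7,0,0],"rot":[0,0,0]},
    {"jaw":0.2,"offset":[-7,0,0],"rot":[0,0,0]}
  ]
}}

```text
time_s: 17.0
eef_pos: [0.5653, -0.0646, 0.0278]
eef_rot: [0.0, 0.731, 0.682, 0.001]
wrist_force: [-1.8, 8.3, 7.1]
opening: 0.426
grasp_force: 60.2
```

```bash
python3 w.py w6 barrel
```

```text
t 17.0 pos [ 0.5653 -0.0646  0.0278] 
 [[ 0.069  0.998  0.002]
 [ 0.998 -0.069  0.002]
 [ 0.002  0.002 -1.   ]] open 0.42583338537592297 F [-1.8  8.3  7.1] q [-0.32  0.43  1.75  0.    0.96 -0.26]
barrel 0.62 [316. 309.] z95 0.064 rect [566.2 -60.6] [63. 37.] 85.7
```

Emit:
{"fn": "apply_moves", "kwargs": {
  "moves": [
    {"jaw":0.2,"offset":[-11,0,0],"rot":[0,0,0]},
    {"jaw":0.2,"offset":[-11,0,0],"rot":[0,0,0]},
    {"jaw":0.2,"offset":[-11,0,0],"rot":[0,0,0]},
    {"jaw":0.2,"offset":[-11,0,0],"rot":[0,0,0]},
    {"jaw":0.2,"offset":[-11,0,0],"rot":[0,0,0]}
  ]
}}

```text
time_s: 17.73
eef_pos: [0.5619, -0.1204, 0.0278]
eef_rot: [0.001, 0.731, 0.682, 0.001]
wrist_force: [-0.2, 6.4, 5.3]
opening: 0.422
grasp_force: 60.0
```

```bash
python3 w.py w7 barrel
```

```text
t 17.725 pos [ 0.5619 -0.1204  0.0278] 
 [[ 0.069  0.998  0.003]
 [ 0.998 -0.069  0.   ]
 [ 0.001  0.003 -1.   ]] open 0.42195762714782303 F [-0.2  6.4  5.3] q [-0.42  0.44  1.74  0.    0.96 -0.35]
barrel 0.83 [314. 304.] z95 0.064 rect [ 562.6 -116.5] [64. 36.] 86.1
```

Emit:
{"fn": "apply_moves", "kwargs": {
  "moves": [
    {"jaw":0.2,"offset":[0,0,-10],"rot":[0,0,0]},
    {"jaw":0.2,"offset":[0,0,-25],"rot":[0,0,0]},
    {"jaw":0.2,"offset":[0,0,-30],"rot":[0,0,0]},
    {"jaw":0.2,"offset":[0,0,-30],"rot":[0,0,0]},
    {"jaw":0.2,"offset":[0,0,-10],"rot":[0,0,0]}
  ]
}}

```text
time_s: 18.45
eef_pos: [0.5615, -0.121, 0.1332]
eef_rot: [0.002, 0.731, 0.682, 0.001]
wrist_force: [0.8, 0.6, -3.3]
opening: 0.423
grasp_force: 60.9
```

```bash
python3 -c "
from h import *
plan([.4015,-.2825,.13],-81,15)"
```

```text
t 18.45 pos [ 0.5615 -0.121   0.1332] 
 [[ 0.069  0.998  0.003]
 [ 0.998 -0.069 -0.001]
 [-0.001  0.003 -1.   ]] open 0.42318660640863404 F [ 0.8  0.6 -3.3] q [-0.42  0.28  1.69 -0.    1.16 -0.35]
yaw -4.0 dyaw -77.0 dpos/row [-10.7 -10.8  -0.2] wz 5.14
[-11.5, -9.9, 0.2]
[-12.3, -8.8, 0.2]
[-13.1, -7.7, 0.2]
[-13.7, -6.5, 0.2]
[-14.2, -5.2, 0.2]
[-14.6, -3.9, 0.2]
[-14.9, -2.6, 0.2]
[-15.1, -1.3, 0.2]
[-15.2, 0.1, 0.2]
[-15.1, 1.4, 0.2]
[-14.9, 2.8, 0.2]
[-14.6, 4.1, 0.2]
[-14.2, 5.4, 0.2]
[-13.6, 6.6, 0.2]
[-13.0, 7.8, 0.2]
```

Emit:
{"fn": "apply_moves", "kwargs": {
  "moves": [
    {"jaw":0.2,"offset":[-11.5,-10,0],"rot":[0,0,5.2]},
    {"jaw":0.2,"offset":[-12.5,-9,0],"rot":[0,0,5.2]},
    {"jaw":0.2,"offset":[-13,-7.5,0],"rot":[0,0,5.2]},
    {"jaw":0.2,"offset":[-13.5,-6.5,0],"rot":[0,0,5.2]},
    {"jaw":0.2,"offset":[-14,-5,0],"rot":[0,0,5.2]}
  ]
}}

```text
time_s: 19.08
eef_pos: [0.5061, -0.1741, 0.1298]
eef_rot: [-0.001, 0.867, 0.499, -0.001]
wrist_force: [-0.7, 0.2, -3.5]
opening: 0.428
grasp_force: 60.9
```

Emit:
{"fn": "apply_moves", "kwargs": {
  "moves": [
    {"jaw":0.2,"offset":[-14.5,-4,0],"rot":[0,0,5.1]},
    {"jaw":0.2,"offset":[-15,-2.5,0],"rot":[0,0,5.1]},
    {"jaw":0.2,"offset":[-15,-1.5,0],"rot":[0,0,5.1]},
    {"jaw":0.2,"offset":[-15,0,0],"rot":[0,0,5.1]},
    {"jaw":0.2,"offset":[-15,1.5,0],"rot":[0,0,5.1]}
  ]
}}

```text
time_s: 19.7
eef_pos: [0.4528, -0.2272, 0.1299]
eef_rot: [-0.001, 0.955, 0.295, -0.001]
wrist_force: [-0.5, -0.7, -3.6]
opening: 0.425
grasp_force: 60.8
```

Emit:
{"fn": "apply_moves", "kwargs": {
  "moves": [
    {"jaw":0.2,"offset":[-15,3,0],"rot":[0,0,5.1]},
    {"jaw":0.2,"offset":[-14.5,4,0],"rot":[0,0,5.1]},
    {"jaw":0.2,"offset":[-14,5.5,0],"rot":[0,0,5.1]},
    {"jaw":0.2,"offset":[-13.5,6.5,0],"rot":[0,0,5.1]},
    {"jaw":0.2,"offset":[-13,8,0],"rot":[0,0,5.1]}
  ]
}}

```text
time_s: 20.32
eef_pos: [0.3998, -0.281, 0.13]
eef_rot: [-0.001, 0.997, 0.077, -0.001]
wrist_force: [0.4, 0.1, -4.1]
opening: 0.425
grasp_force: 60.8
```

```bash
python3 w.py w8 tray_2 barrel
```

```text
t 20.325 pos [ 0.3998 -0.281   0.13  ] 
 [[ 0.988  0.154 -0.001]
 [ 0.154 -0.988  0.001]
 [-0.001 -0.002 -1.   ]] open 0.4250992851056858 F [ 0.4  0.1 -4.1] q [-0.86  0.11  1.91 -0.    1.12  0.56]
tray_2 0.82 [236. 176.] z95 0.025 rect [ 394.8 -239.9] [126. 178.] 8.8
barrel 0.83 [459.  17.] z95 0.054 rect [ 537.8 -344.5] [10. 25.] 6.7
barrel 0.76 [315. 306.] z95 0.166 rect [ 404. -280.] [64. 36.] 8.9
```

View pics/w8.png

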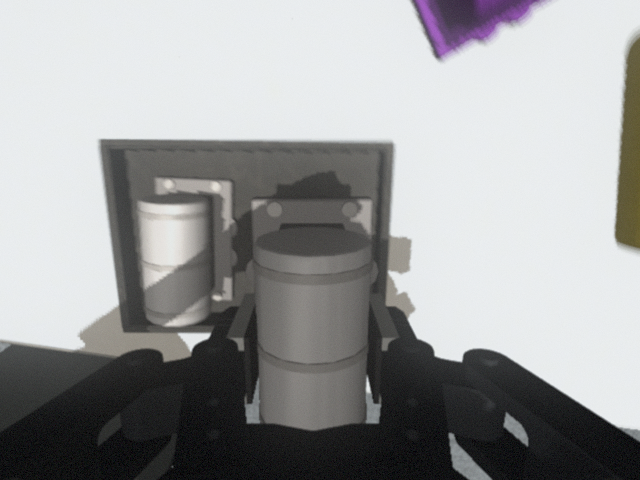

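The barrel module hangs at (315,306) over the empty half of tray_2 (centre about (236,176)). The old barrel at (175,260) is clear of it. Lowering.

Emit:
{"fn": "apply_moves", "kwargs": {
  "moves": [
    {"jaw":0.2,"offset":[1,0,17],"rot":[0,0,0]},
    {"jaw":0.2,"offset":[0,0,17],"rot":[0,0,0]},
    {"jaw":0.2,"offset":[0,0,17],"rot":[0,0,0]},
    {"jaw":0.2,"offset":[0,0,17],"rot":[0,0,0]},
    {"jaw":0.2,"offset":[0,0,14],"rot":[0,0,0]}
  ]
}}

```text
time_s: 21.1
eef_pos: [0.4014, -0.2808, 0.0474]
eef_rot: [-0.0, 0.997, 0.079, -0.0]
wrist_force: [-1.0, 0.5, -3.5]
opening: 0.424
grasp_force: 60.9
```

Emit:
{"fn": "apply_moves", "kwargs": {
  "moves": [
    {"jaw":0.2,"offset":[0,0,8],"rot":[0,0,0]},
    {"jaw":0.2,"offset":[0,0,5],"rot":[0,0,0]},
    {"jaw":0.2,"offset":[0,0,2.5],"rot":[0,0,0]},
    {"jaw":0.2,"offset":[0,0,1.2],"rot":[0,0,0]},
    {"jaw":0.2,"offset":[0,0,0],"rot":[0,0,0]}
  ]
}}

```text
time_s: 21.72
eef_pos: [0.4019, -0.2814, 0.0325]
eef_rot: [0.0, 0.997, 0.079, 0.0]
wrist_force: [0.3, 0.6, -2.9]
opening: 0.423
grasp_force: 60.9
```

Emit:
{"fn": "apply_moves", "kwargs": {
  "moves": [
    {"jaw":0.2,"offset":[0,0,1],"rot":[0,0,0]},
    {"jaw":0.2,"offset":[0,0,1],"rot":[0,0,0]},
    {"jaw":0.2,"offset":[0,0,0.8],"rot":[0,0,0]},
    {"jaw":0.2,"offset":[0,0,0.3],"rot":[0,0,0]},
    {"jaw":0.2,"offset":[0,0,0],"rot":[0,0,0]}
  ]
}}

```text
time_s: 22.35
eef_pos: [0.4019, -0.2814, 0.0302]
eef_rot: [0.0, 0.997, 0.079, -0.0]
wrist_force: [-4.1, 3.1, 9.9]
opening: 0.423
grasp_force: 62.4
```

Contact with the tray floor. Releasing and retreating.

Emit:
{"fn": "apply_moves", "kwargs": {
  "moves": [
    {"jaw":0.6,"offset":[0,0,0],"rot":[0,0,0]},
    {"jaw":0.8,"offset":[0,0,0],"rot":[0,0,0]},
    {"jaw":0.8,"offset":[0,0,0],"rot":[0,0,0]},
    {"jaw":0.8,"offset":[0,0,0],"rot":[0,0,0]},
    {"jaw":0.8,"offset":[0,0,-5],"rot":[0,0,0]}
  ]
}}

```text
time_s: 22.98
eef_pos: [0.4014, -0.2809, 0.0339]
eef_rot: [-0.0, 0.997, 0.079, -0.0]
wrist_force: [0.1, 0.1, -0.2]
opening: 0.802
grasp_force: 0.0
```

Emit:
{"fn": "apply_moves", "kwargs": {
  "moves": [
    {"jaw":0.9,"offset":[0,0,-20],"rot":[0,0,0]},
    {"jaw":1,"offset":[0,0,-30],"rot":[0,0,0]},
    {"jaw":1,"offset":[0,0,-35],"rot":[0,0,0]},
    {"jaw":1,"offset":[0,0,-35],"rot":[0,0,0]},
    {"jaw":1,"offset":[0,0,-30],"rot":[0,0,0]}
  ]
}}

```text
time_s: 23.6
eef_pos: [0.4018, -0.2814, 0.1859]
eef_rot: [0.001, 0.997, 0.079, 0.0]
wrist_force: [-0.1, 0.3, -0.1]
opening: 1.0
grasp_force: 0.0
```

Emit:
{"fn": "apply_moves", "kwargs": {
  "moves": [
    {"jaw":1,"offset":[0,0,-20],"rot":[0,0,0]},
    {"jaw":1,"offset":[0,0,-10],"rot":[0,0,0]},
    {"jaw":1,"offset":[0,0,0],"rot":[0,0,0]},
    {"jaw":1,"offset":[0,0,0],"rot":[0,0,0]},
    {"jaw":1,"offset":[0,0,0],"rot":[0,0,0]}
  ]
}}

```text
time_s: 24.22
eef_pos: [0.4013, -0.2808, 0.213]
eef_rot: [-0.001, 0.997, 0.079, -0.001]
wrist_force: [-0.1, 0.0, -0.4]
opening: 0.995
grasp_force: 0.0
```

```bash
python3 w.py w9 tray_2 barrel
python3 - <<'E'
from h import *
im,d=ctrl.camera("scene");cv2.imwrite("pics/scene9.png",im[...,::-1])
E
```

```text
t 24.225 pos [ 0.4013 -0.2808  0.213 ] 
 [[ 0.988  0.157 -0.001]
 [ 0.157 -0.988  0.001]
 [-0.001 -0.002 -1.   ]] open 0.9947498187439404 F [-0.1  0.  -0.4] q [-0.85  0.01  1.83  0.    1.3   0.56]
tray_2 0.55 [267. 201.] z95 0.025 rect [ 394.7 -240.2] [127. 177.] 9.0
barrel 0.8 [434.  25.] z95 0.063 rect [ 552.1 -357.3] [32. 75.] 8.9
barrel 0.56 [315. 214.] z95 0.066 rect [ 402.9 -280.7] [69. 36.] 8.9
```

View pics/scene9.png

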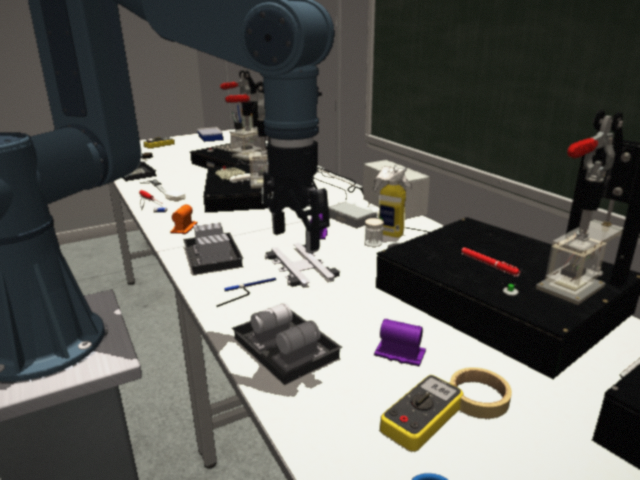

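The rail at (300,265) is empty. Two finned modules stand in the left tray (212,245), and two barrels stand in the right tray at (270,318) and (297,340). The pen, key and jar haven't moved.

```bash
python3 -c "
from bench import ctrl
print(ctrl.hand_in())"
```

```text
the job is handed in; nothing more can be done
None
```

I slid both modules off the rail and stood them upright in their matching trays, and the job is handed in at about 24 s of the 72 s allowed; the hand-in call gave no verdict back.

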